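Load the change box with coin rolls and clamp its lid

ROBOT

A 6-joint arm with a two-finger parallel gripper is mounted at the origin on a cart in front of the work surface, level with it; the furniture and walls round the work are solid. World frame = base frame: x ahead of the robot, y to its left, z up, the work surface at z = 0. Lengths are in mm, angles in rad, forces in N, time in s.
With the tool pointing down it reaches from about 300 to 875 mm from the base axis. Payload 4.2 kg.
Tool frame: the origin (TCP) lies between the finger pads; the fingertips stand ctrl.tip_reach ahead of it and the grasp point (between the pads) lies 6 mm ahead of it (ctrl.tip_reach is the distance from the TCP to the fingertips, in mm); z points along the fingers, y is the line along which they close (so a half turn about z gives the same grasp; the last joint's range is limited). The gripper opens to 85 mm and grips with 20 to 120 N. Pads are 22 mm wide; open, the fingers measure 114 mm over their backs; the gripper's body (76 mm by 85 mm) begins 54 mm behind the grasp point. The pads swing forward as they close: fully open they stand 13 mm farther back than shut.
Start: joints at [1.322, 0.32, 1.565, -0, 1.257, -0.02], TCP at [130.415, 560.027, 256.338] pointing down, gripper open.
Joint ranges: [-3.11, 3.11], [-0.84, 2.01], [0.21, 2.61], [-1.34, 4.49], [0.05, 2.63], [-2.56, 2.56]. Speed limits (rad/s): [2.57, 2.57, 3.14, 3.14, 3.14, 3.14].

INTERFACE

Orientations are given as a rotation vector (axis times angle).
In Python, from plant import ctrl gives the robot as it stands. The module is installed in compiled form; this text tells all that it offers. Calls block until the motion is done:
- ctrl.goto(position, orientation): joint-space move of the TCP to a pose.
- ctrl.move_straight(position, rot=None, vel=150): straight line of the TCP; rot=None keeps the orientation; vel is the mean speed in mm/s.
- ctrl.move_j(angles): joint-space move.
- ctrl.gripper_to(opening, squeeze=None): opening from 0.0 (shut) to 1.0 (fully open); squeeze is the grip in N (None keeps the last); returns when the fingers have stopped.
- ctrl.dwell(seconds).
- ctrl.solve_ik(position, orientation): joint angles nearest the present ones, or None.
- ctrl.capture(name): name is "scene" or "top"; returns a dict with "image" (480x640x3 uint8, red, green, blue), "mtx" (3x3 intrinsics, pixels), "dist_coeffs" ([k1, k2, p1, p2, k3] as OpenCV has them; the pictures are not rectified), "eye" and "attitude" of the camera in the world. Camera axes: x right, y up, looking along -z (the intrinsics and any distortion apply to the point x, -y, -z); pixel columns grow to the right and rows downward; lengths in mm; the calibration is good to about 2 mm. A picture is of the moment at which its call begins. There is no depth.
A pose or a line that the arm cannot do raises ctrl.Unreachable and nothing moves.
- ctrl.finish_job(): hands the job in; it is judged then, once.
Readings, each from a call of its own:
- ctrl.read_time_s(): time.
- ctrl.read_qpos(): joint angles.
- ctrl.read_joint_velocities(): joint speeds.
- ctrl.read_joint_torque(): joint torques, N m.
- ctrl.read_position(): TCP position.
- ctrl.read_orientation(): TCP orientation.
- ctrl.read_ft_force(): force on the tool from outside, world axes, zero at the start.
- ctrl.read_moment(): the same for the moment, N m.
- ctrl.read_grip_width(): opening from 0.0 (shut) to 1.0 (fully open).
- ctrl.read_grip_force(): force on a finger pad.
Only numpy, scipy, OpenCV 4.12 (cv2) and the standard library are available. Lean on these libraries where they do the work, as an engineer would, in place of code of your own. Each camera call takes 0.05 s, during which the arm holds its last target. There are 200 camera calls.

TASK

Load the change box: throw the toggle clamp open, lift the lid off and set it flat on the counter clear of the box, then lay every coin roll that stands on the counter flat in a free lane of the box, one to a lane, and leave the roll that is already in it. With everything below the fill line put the lid back so that it sits fully down on the rim all round, and swing the clamp handle back over to lock it. Leave the stamp, the mug and the bell where they stand.

Things in the scene. Friction and masses are not known exactly. Their poses are not given: they have to be found in the camera images.
- change_box: Steel change box screwed to the counter by a dark plate; it cannot move. Origin: centre of the box at counter height; x along its lanes (roughly away from the robot), y across them, z up. The tray is 100 mm (x) by 180 mm (y) outside, walls 4 mm, rim at z = 43 mm. The toggle clamp stands on the same plate beyond the -y wall; its arm and handle swing in the box's y-z plane.
- middle_lane (a point): Centre of the floor of the middle lane, 8 mm above the counter, axes as the box. Five lanes along x, 92 mm long (x -46 to +46 mm), 32 mm wide, centred at y = -70, -35, 0, 35, 70 mm, parted by 3 mm walls 18 mm high. Each takes one coin roll lying along it, with spare length for fingers at the roll's ends.
- fill_line (a point): Height of the white fill line inside the tray, 37 mm above the counter. Rolls lying in their lanes reach at most 36 mm; anything higher than 39 mm (a roll on end, on another, or across the partings) holds the lid up.
- box_lid: Lift-off aluminium lid, 104 mm (x) by 184 mm (y), 0.28 to 0.46 kg, at the start on the box under the clamp. Origin: centre of the underside of its 3 mm plate, which rests on the rim (43 mm up) when seated. A locating step 4 mm deep below the plate enters the tray with 2.5 mm play all round; on the counter the origin is 4 mm up. Either way round fits.
- lid_handle (a point): Middle of the bar of the lid's steel bow handle: a round bar 11 mm thick and 60 mm long along the lid's y, 30 mm above the lid's origin, with 21 mm clear under it. Pinch it from above, closing along the lid's x.
- clamp_handle (a joint): Toggle clamp handle, rad: 0 locked (leans 0.25 rad from upright towards the lid; the arm's rubber foot lies on the lid's -y edge), 1.1 open (leans 0.85 rad away, to the box's -y; the arm stands up behind the lid's edge). Sprung over centre: from 0.55 it snaps to the nearer end. 2 to 3 N at the tip moves it. The arm presses only the lid's -y edge and does not press a proud lid home.
- clamp_pivot (a point): Pivot of the clamp handle, at x = 0, y = -150 mm, z = 58 mm of the change box; the axis runs along the box's x.
- clamp_handle_tip (a point): Free end of the clamp handle, 110 mm from the pivot; the last 65 mm are a round black grip 16 mm thick. Push it sideways with closed fingers: towards the box's -y to release (from the lid's side), towards +y to lock (from outside).
- stored_roll1: Paper coin roll, 28 mm across and 52 mm long, 0.19 kg, that may be in the change box from the start, lying in one lane (None if absent); it stays there. Origin: centre of one end face; its z runs along the roll's axis towards the other end.
- stored_roll2: Paper coin roll, 28 mm across and 56 mm long, 0.19 kg, that may be in the change box from the start, lying in one lane (None if absent); it stays there. Origin: centre of one end face; its z runs along the roll's axis towards the other end.
- stored_roll3: Paper coin roll, 25 mm across and 48 mm long, 0.19 kg, that may be in the change box from the start, lying in one lane (None if absent); it stays there. Origin: centre of one end face; its z runs along the roll's axis towards the other end.
- stored_roll4: Paper coin roll, 28 mm across and 52 mm long, 0.19 kg, that may be in the change box from the start, lying in one lane (None if absent); it stays there. Origin: centre of one end face; its z runs along the roll's axis towards the other end.
- stored_roll5: Paper coin roll, 28 mm across and 56 mm long, 0.19 kg, that may be in the change box from the start, lying in one lane (None if absent); it stays there. Origin: centre of one end face; its z runs along the roll's axis towards the other end.
- new_roll_a: Paper coin roll, 28 mm across and 52 mm long, 0.19 kg, that may stand on end on the counter left of the box (None if absent). Origin: centre of its lower end face; its z runs up the roll's axis to the other end. It rolls away if laid loose on the counter.
- new_roll_b: Paper coin roll, 25 mm across and 48 mm long, 0.19 kg, that may stand on end on the counter left of the box (None if absent). Origin: centre of its lower end face; its z runs up the roll's axis to the other end. It rolls away if laid loose on the counter.
- new_roll_c: Paper coin roll, 28 mm across and 56 mm long, 0.19 kg, that may stand on end on the counter left of the box (None if absent). Origin: centre of its lower end face; its z runs up the roll's axis to the other end. It rolls away if laid loose on the counter.
- new_roll_d: Paper coin roll, 28 mm across and 52 mm long, 0.19 kg, that may stand on end on the counter left of the box (None if absent). Origin: centre of its lower end face; its z runs up the roll's axis to the other end. It rolls away if laid loose on the counter.
- rubber_stamp: Bystander: wooden rubber stamp, foot 29 x 60 mm, 75 mm tall, standing among the coin rolls; origin under its centre.
- coffee_mug: Bystander: white mug, 82 mm across, 91 mm tall, handle to one side; origin under its centre.
- bell: Bystander: counter bell, 85 mm across, 58 mm tall; origin under its centre.
Not all that is in view belongs to the job. What is shaped like the new_roll_a but purple is not meant.

How it is judged:
By the outcome, as a careful person would: the job done as asked, in the order asked, and still so for the second after the job is handed in, with the robot touching nothing.
Of stored_roll1, stored_roll2, stored_roll3, stored_roll4, stored_roll5 only 1 to 1 are there at a start; the rules pass over those that are not, and their reading is None.
Of new_roll_a, new_roll_b, new_roll_c, new_roll_d only 2 to 4 are there at a start; the rules pass over those that are not, and their reading is None.
At some moment in a run one of box_lid may be knocked a few centimetres aside while the robot is not near it.
It also fails if it takes over 210 s, if anything falls off the work surface, if the arm or the gripper's body presses on something with over 40 N, if the wrist force passes 120 N, or if a joint passes its speed limit or range.

## Working session

There is one attempt and no reset: what is moved stays moved. The work goes in short steps, each a Python script; the robot and the scene stay as the last script left them, time stands still between calls to the robot, and variables do not carry over. Pictures are saved under pics/ and viewed, at most 14 in all, crops included, and the job is handed in when it is done.

```bash
mkdir -p pics; cat > h.py <<'E'
import numpy as np, cv2
from scipy.spatial.transform import Rotation as R
from plant import ctrl
def cam(n):
    c=ctrl.capture(n); a=np.array(c["attitude"],float)
    c["Rm"]=a if a.shape==(3,3) else (R.from_rotvec(a).as_matrix() if a.size==3 else None)
    return c
def save(c,f): cv2.imwrite(f,c["image"][:,:,::-1])
def ray(c,uv):
    p=cv2.undistortPoints(np.array(uv,float).reshape(-1,1,2),np.array(c["mtx"],float),np.array(c["dist_coeffs"],float)).reshape(-1,2)
    d=np.c_[p[:,0],-p[:,1],-np.ones(len(p))]@c["Rm"].T
    return np.array(c["eye"],float),d
def plane(c,uv,z):
    e,d=ray(c,uv); return e+d*((z-e[2])/d[:,2])[:,None]
def proj(c,P):
    q=(np.array(P,float).reshape(-1,3)-np.array(c["eye"]))@c["Rm"]; q=q*[1,-1,-1]
    return cv2.projectPoints(q,np.zeros(3),np.zeros(3),np.array(c["mtx"],float),np.array(c["dist_coeffs"],float))[0].reshape(-1,2)
E
python3 - <<'E'
from h import *
for n in("scene","top"):
    c=cam(n); save(c,f"pics/{n}0.png"); print(n,c["eye"],c["attitude"],c["mtx"],c["dist_coeffs"])
print(ctrl.tip_reach,ctrl.read_time_s(),ctrl.read_orientation())
E
```

```text
scene [-319.60277342 -474.69828839  875.02892096] [ 0.86058021 -0.47144359 -0.90838343] [[566.38794841   0.         331.31614387]
 [  0.         566.38794841 232.02748182]
 [  0.           0.           1.        ]] [0.03479532 0.         0.         0.         0.        ]
top [ 351.21546999  136.5423063  1065.99109943] [ 0.16194469 -0.17245872 -1.6332395 ] [[435.85879164   0.         325.58412623]
 [  0.         435.85879164 238.53577967]
 [  0.           0.           1.        ]] [-0.10943807  0.          0.          0.          0.        ]
25.0 0.1 [-3.58586094e-01 -3.12086400e+00  2.46079688e-03]
```

View pics/scene0.png

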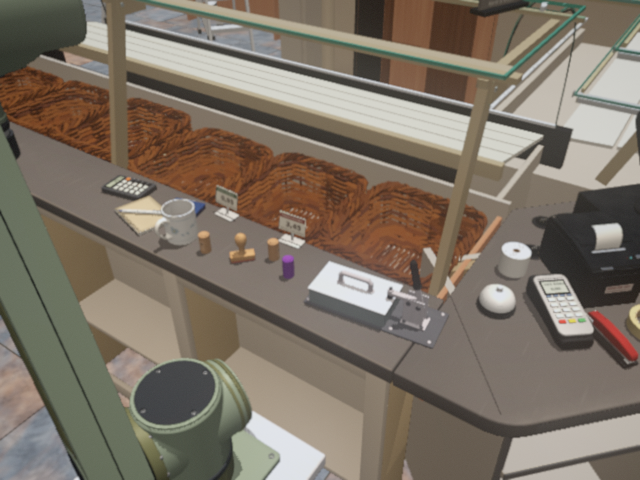

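View pics/top0.png

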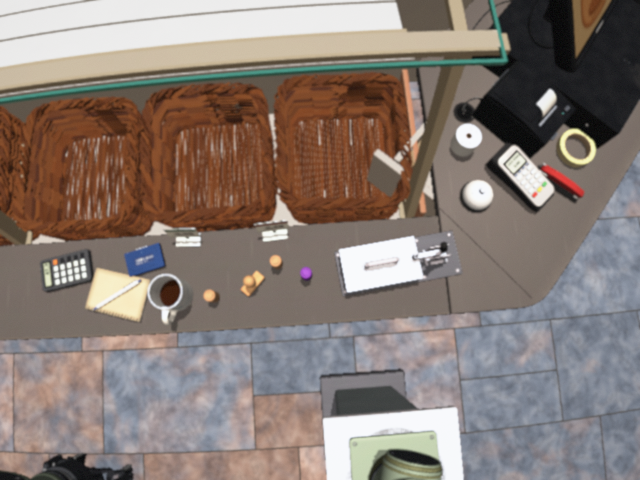

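```bash
python3 - <<'E'
from h import *
t=cv2.imread("pics/top0.png"); s=cv2.imread("pics/scene0.png")
a=cv2.resize(t[215:310,195:475],None,fx=2.85,fy=2.85,interpolation=cv2.INTER_CUBIC)
b=cv2.resize(s[225:345,185:455],None,fx=2.85,fy=2.85,interpolation=cv2.INTER_CUBIC)
w=max(a.shape[1],b.shape[1]); f=lambda i:cv2.copyMakeBorder(i,0,0,0,w-i.shape[1],0)
o=np.vstack([f(a),f(b)])[:600]; cv2.imwrite("pics/crop0.png",o); print(o.shape,a.shape)
c={n:cam(n) for n in("scene","top")}
for n in c:
    hsv=cv2.cvtColor(c[n]["image"],cv2.COLOR_RGB2HSV)
    x0,x1,y0,y1=(190,320,225,310) if n=="top" else (190,310,220,285)
    for nm,lo,hi in(("orange",(8,110,110),(22,255,255)),("purple",(125,80,50),(155,255,255))):
        m=cv2.inRange(hsv,lo,hi); k=np.zeros_like(m); k[y0:y1,x0:x1]=m[y0:y1,x0:x1]
        _,_,st,ce=cv2.connectedComponentsWithStats(k)
        for q,e in zip(st[1:],ce[1:]):
            if q[4]>15: print(n,nm,q,e.round(1),plane(c[n],[e],50 if n=="top" else 25).round(0))
    m=cv2.inRange(hsv,(0,0,170),(179,45,255)); k=np.zeros_like(m)
    x0,x1,y0,y1=(325,430,228,300) if n=="top" else (300,415,255,335)
    k[y0:y1,x0:x1]=m[y0:y1,x0:x1]
    k=cv2.morphologyEx(k,cv2.MORPH_OPEN,np.ones((3,3)))
    cc=max(cv2.findContours(k,cv2.RETR_EXTERNAL,cv2.CHAIN_APPROX_NONE)[0],key=cv2.contourArea)
    P=plane(c[n],cc.reshape(-1,2),46)[:,:2].astype(np.float32)
    print(n,"lid",cv2.minAreaRect(P),cv2.boundingRect(cc))
E
```

```text
(600, 798, 3) (271, 798, 3)
scene orange [260 220  19   8 100] [270.6 222.5] [[612. 322.  25.]]
scene orange [305 220   5  16  52] [307.6 227.1] [[649. 229.  25.]]
scene orange [200 237   8   5  19] [203.4 238.3] [[464. 418.  25.]]
scene orange [230 236  24  26 283] [240.3 251.1] [[475. 307.  25.]]
scene purple [282 255  12  23 216] [287.7 265.6] [[494. 177.  25.]]
scene lid ((501.8472900390625, -21.8214111328125), (107.10929870605469, 219.87460327148438), 6.42289924621582) (308, 262, 106, 52)
top orange [270 256  12  12  68] [275.7 261.7] [[521. 244.  50.]]
top orange [241 272  23  24 263] [250.7 283.9] [[472. 305.  50.]]
top orange [204 290  12  12  77] [210.3 295.5] [[451. 401.  50.]]
top purple [300 267  12  14 129] [305.7 273. ] [[489. 174.  50.]]
top lid ((501.2542419433594, -14.793922424316406), (107.52633666992188, 218.97669982910156), 6.361733436584473) (337, 236, 93, 56)
```

View pics/crop0.png

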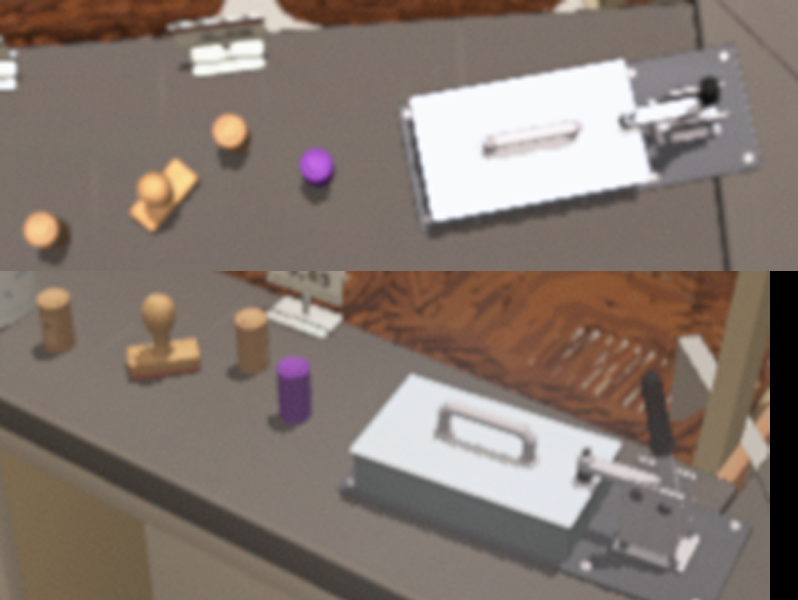

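```bash
python3 - <<'E'
from h import *
c=cam("top"); s=cam("scene")
k=lambda L:[(x/2.85+195-.3,y/2.85+215-.3) for x,y in L]
ks=lambda L:[(x/2.85+185-.3,(y-271)/2.85+225-.3) for x,y in L]
L=plane(c,k([(410,97),(625,60),(650,185),(432,222)]),46)[:,:2]; print("lid top",L.round(0),L.mean(0))
print("edges",[np.linalg.norm(L[i]-L[i-1]).round(0) for i in range(4)])
L2=plane(s,ks([(350,450),(412,375),(620,443),(577,527)]),46)[:,:2]; print("lid sc",L2.round(0),L2.mean(0))
for nm,l in(("top",L),("scene",L2)):
    d=L[0]-L[1]+L[3]-L[2] if nm=="top" else l[1]-l[2]+l[0]-l[3]
    print(nm,"yaw",np.degrees(np.arctan2(-d[0],d[1])))
print("handle mid top",plane(c,k([(532,137)]),73).round(0),"sc",plane(s,ks([(488,422)]),73).round(0))
print("plate corners",plane(c,k([(733,50),(757,165)]),3).round(0))
pts=dict(edge=[(450,312),(530,305),(585,250),(640,178)],seam=[(440,208)],bell=[(477,195)],term=[(545,210),(500,155)],mug=[(168,292)],post=[(412,215)],cfront=[(340,310),(200,325)],cback=[(340,228)])
for n,l in pts.items(): print(n,plane(c,l,0).round(0).tolist())
# heights of rolls in scene: top centre and bottom
for nm,l in(("r2",[(54,298),(60,350)]),("r1",[(252,317),(254,370)])):
    print(nm,plane(s,ks(l[:1]),52).round(0),plane(s,ks(l[1:]),0).round(0))
E
```

```text
lid top [[ 542.   93.]
 [ 561.  -91.]
 [ 454. -100.]
 [ 437.   83.]] [498.79204199  -3.67796533]
edges [np.float64(106.0), np.float64(185.0), np.float64(107.0), np.float64(184.0)]
lid sc [[ 438.   80.]
 [ 541.   91.]
 [ 561.  -90.]
 [ 461. -107.]] [500.28181766  -6.5601212 ]
top yaw 5.674770524642612
scene yaw 6.7254932364777815
handle mid top [[498.  -2.  73.]] sc [[498.  -7.  73.]]
plate corners [[ 573. -198.    3.]
 [ 469. -206.    3.]]
edge [[375.0, -169.0, 0.0], [375.0, -374.0, 0.0], [502.0, -548.0, 0.0], [690.0, -759.0, 0.0]]
seam [[639.0, -176.0, 0.0]]
bell [[667.0, -278.0, 0.0]]
term [[616.0, -456.0, 0.0], [774.0, -359.0, 0.0]]
mug [[471.0, 520.0, 0.0]]
post [[625.0, -102.0, 0.0]]
cfront [[400.0, 99.0, 0.0], [386.0, 441.0, 0.0]]
cback [[604.0, 83.0, 0.0]]
r2 [[451. 401.  52.]] [[446. 398.   0.]]
r1 [[525. 243.  52.]] [[519. 239.   0.]]
```

```bash
cat >> h.py <<'E'
BC=np.array([499,-5.0]); YAW=np.radians(6.2)
bx=np.array([np.cos(YAW),np.sin(YAW),0]); by=np.array([-bx[1],bx[0],0])
def B(x,y,z): return np.r_[BC,0]+x*bx+y*by+[0,0,z]
def down(yaw):   # closing axis (tool y) along yaw
    y=np.array([np.cos(yaw),np.sin(yaw),0]); z=np.array([0,0,-1.]); 
    return R.from_matrix(np.c_[np.cross(y,z),y,z]).as_rotvec()
DB=down(YAW)
def st(p,r=None,v=150): ctrl.move_straight(np.array(p,float),r,v)
E
python3 - <<'E'
from h import *
ctrl.gripper_to(0.0,60)
ctrl.goto(B(0,-50,280),DB)
st(B(0,-85,155)); 
for y in(-120,-150,-180,-205):
    st(B(0,y,155),None,100); print(y,np.round(ctrl.read_ft_force(),1))
st(B(0,-120,170)); st(B(0,-60,280))
print(ctrl.read_time_s())
c=cam("scene"); save(c,"pics/s1.png"); 
cv2.imwrite("pics/s1c.png",cv2.resize(c["image"][215:365,280:480,::-1],None,fx=3,fy=3))
E
```

```text
-120 [1.7 2.7 1.9]
-150 [0.1 0.3 0.4]
-180 [1.1 0.1 0.8]
-205 [-0.9 -0.3 -1. ]
8.1417
```

View pics/s1c.png

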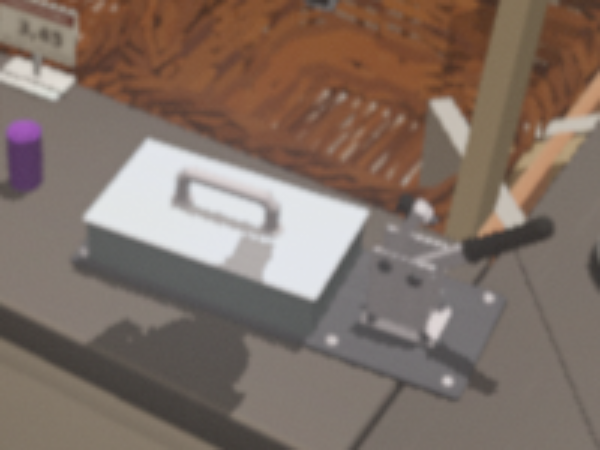

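```bash
cat >> h.py <<'E'
def lidrect(c,box,z,thr=170):
    hsv=cv2.cvtColor(c["image"],cv2.COLOR_RGB2HSV); m=cv2.inRange(hsv,(0,0,thr),(179,45,255)); k=np.zeros_like(m)
    x0,x1,y0,y1=box; k[y0:y1,x0:x1]=m[y0:y1,x0:x1]; k=cv2.morphologyEx(k,cv2.MORPH_OPEN,np.ones((5,5)))
    cc=max(cv2.findContours(k,cv2.RETR_EXTERNAL,cv2.CHAIN_APPROX_NONE)[0],key=cv2.contourArea)
    return cv2.minAreaRect(plane(c,cc.reshape(-1,2),z)[:,:2].astype(np.float32))
E
python3 - <<'E'
from h import *
c=cam("scene")
print(lidrect(c,(300,406,255,330),46))
ctrl.gripper_to(0.6,60)
st(B(0,0,140)); st(B(0,0,80),None,80)
ctrl.gripper_to(0.0,60); print(ctrl.read_grip_width(),ctrl.read_grip_force(),np.round(ctrl.read_ft_force(),1))
st(B(0,0,210),None,120); print(np.round(ctrl.read_ft_force(),1),ctrl.read_grip_width())
c=cam("scene"); save(c,"pics/s2.png")
T=np.array([503,-332,0.])
st(T+[0,0,210]); 
t=cam("top"); save(t,"pics/t2.png"); print(ctrl.read_time_s())
cv2.imwrite("pics/v2.png",np.vstack([cv2.resize(c["image"][215:365,260:480,::-1],(660,300)),cv2.resize(t["image"][180:330,320:560,::-1],(660,300))]))
E
```

```text
((499.90875244140625, -4.7344818115234375), (107.05903625488281, 185.51918029785156), 6.523670196533203)
0.10612861853644436 58.528311252593994 [-0.7  0.5  4.7]
[ 0.2 -0.8 -3.6] 0.10277552602050463
14.975
```

View pics/v2.png

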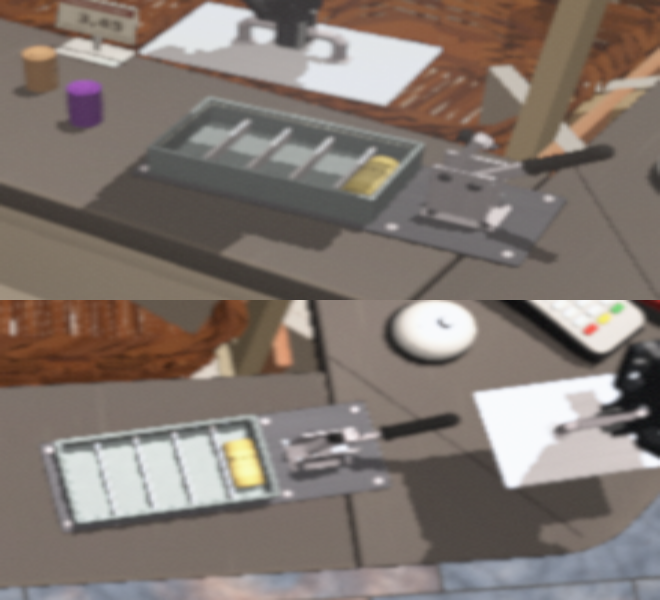

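```bash
python3 - <<'E'
from h import *
T=np.array([503,-332,0.])
st(T+[0,0,55]); 
for z in(46,44,42,41,40):
    st(T+[0,0,z],None,40); f=ctrl.read_ft_force()[2]; print(z,round(f,1))
    if f>3: break
ctrl.gripper_to(0.5,60); st(T+[0,0,140]); print(ctrl.read_time_s())
# IK tests
def tilt(az,t):  # tool z at angle t from down, pointing toward azimuth az; closing axis horizontal
    d=np.array([np.cos(az),np.sin(az),0]); z=np.sin(t)*d+np.array([0,0,-np.cos(t)])
    y=np.cross([0,0,1.],d); return R.from_matrix(np.c_[np.cross(y,z),y,z])
for nm,p in(("r1",[521,243,38]),("r2",[451,400,38])):
  for az in(0,12,25,40):
    for t in(50,60,65,70):
      for fl in(0,1):
        r=tilt(np.radians(az),np.radians(t)); r=r*R.from_euler('z',np.pi*fl)
        q=ctrl.solve_ik(np.array(p,float)-18*r.as_matrix()[:,2],r.as_rotvec())
        if q is not None: print(nm,az,t,fl,np.round(q,2))
for t in(0,-15,-20,-25,-30):
  for fl in (0,1):
    r=tilt(YAW,np.radians(t))*R.from_euler('z',np.pi*fl)
    q=ctrl.solve_ik(B(0,35,40)-18*r.as_matrix()[:,2],r.as_rotvec()); print("place",t,fl,None if q is None else np.round(q,2))
E
```

```text
46 -3.5
44 -4.1
42 -3.6
41 2.5
40 8.3
18.775
r1 0 50 0 [0.68 0.53 2.38 3.98 0.7  1.35]
r1 0 50 1 [ 0.68  0.53  2.38  3.98  0.7  -1.8 ]
r1 0 60 0 [0.74 0.65 2.45 3.89 1.02 1.54]
r1 0 60 1 [ 0.74  0.65  2.45  3.89  1.02 -1.6 ]
r1 0 65 0 [0.76 0.72 2.48 3.88 1.18 1.62]
r1 0 65 1 [ 0.76  0.72  2.48  3.88  1.18 -1.52]
r1 0 70 0 [0.78 0.8  2.5  3.89 1.34 1.69]
r1 0 70 1 [ 0.78  0.8   2.5   3.89  1.34 -1.45]
r1 12 50 0 [0.56 0.52 2.44 3.56 0.7  1.48]
r1 12 50 1 [ 0.56  0.52  2.44  3.56  0.7  -1.67]
r1 12 60 0 [0.59 0.66 2.53 3.52 1.09 1.59]
r1 12 60 1 [ 0.59  0.66  2.53  3.52  1.09 -1.55]
r1 12 65 0 [0.61 0.74 2.56 3.52 1.29 1.64]
r1 12 65 1 [ 0.61  0.74  2.56  3.52  1.29 -1.5 ]
r1 12 70 0 [0.62 0.84 2.59 3.53 1.49 1.68]
r1 12 70 1 [ 0.62  0.84  2.59  3.53  1.49 -1.46]
r1 25 50 0 [0.4  0.52 2.46 3.1  0.71 1.58]
r1 25 50 1 [ 0.4   0.52  2.46  3.1   0.71 -1.56]
r1 25 60 0 [0.4  0.66 2.56 3.11 1.13 1.57]
r1 25 60 1 [ 0.4   0.66  2.56  3.11  1.13 -1.57]
r1 25 65 0 [0.4  0.75 2.6  3.11 1.35 1.56]
r1 25 65 1 [ 0.4   0.75  2.6   3.11  1.35 -1.58]
r1 40 50 0 [0.23 0.52 2.43 2.58 0.71 1.7 ]
r1 40 50
[... 1486 characters left out ...]
9  3.16  1.05 -1.57]
r2 40 65 0 [0.71 0.73 2.53 3.16 1.25 1.57]
r2 40 65 1 [ 0.71  0.73  2.53  3.16  1.25 -1.57]
r2 40 70 0 [0.71 0.82 2.56 3.16 1.46 1.57]
r2 40 70 1 [ 0.71  0.82  2.56  3.16  1.46 -1.57]
place 0 0 [ 0.04  0.42  2.   -0.    0.72 -1.64]
place 0 1 [ 0.04  0.42  2.   -0.    0.72  1.5 ]
place -15 0 [ 0.05  0.53  1.82 -0.02  1.05 -1.62]
place -15 1 [ 0.05  0.53  1.82 -0.02  1.05  1.52]
place -20 0 [ 0.05  0.57  1.77 -0.02  1.16 -1.62]
place -20 1 [ 0.05  0.57  1.77 -0.02  1.16  1.52]
place -25 0 [ 0.05  0.61  1.71 -0.03  1.26 -1.61]
place -25 1 [ 0.05  0.61  1.71 -0.03  1.26  1.53]
place -30 0 [ 0.05  0.66  1.66 -0.03  1.35 -1.61]
place -30 1 [ 0.05  0.66  1.66 -0.03  1.35  1.53]
```

```bash
cat >> h.py <<'E'
def tilt(az,t):
    d=np.array([np.cos(az),np.sin(az),0]); z=np.sin(t)*d+np.array([0,0,-np.cos(t)])
    y=np.cross([0,0,1.],d); return R.from_matrix(np.c_[np.cross(y,z),y,z])
OFF=15
def tp(p,r): return np.array(p,float)-OFF*r.as_matrix()[:,2]
E
python3 - <<'E'
from h import *
r=tilt(np.radians(12),np.radians(65)); rv=r.as_rotvec()
for p in([450,400],[521,242]):
    for z in(28,100,150,220,280): 
        q=ctrl.solve_ik(tp([*p,z],r),rv); print(p,z,None if q is None else np.round(q,2))
P=[450,400]
ctrl.gripper_to(0.52,40)
st(list(ctrl.read_position()[:2])+[330])
ctrl.goto(tp([*P,150],r),rv)
st(tp([*P,75],r))
c=cam("top"); save(c,"pics/t3.png"); s=cam("scene"); save(s,"pics/s3.png"); print(ctrl.read_time_s(), np.round(proj(s,[*P,28]),0),np.round(ctrl.read_qpos(),2))
cv2.imwrite("pics/v3.png",np.hstack([cv2.resize(s["image"][190:290,150:280,::-1],(390,300)),cv2.resize(c["image"][230:330,130:260,::-1],(390,300))]))
E
```

```text
[450, 400] 28 [1.06 0.74 2.38 4.   1.12 1.55]
[450, 400] 100 [1.06 0.56 2.35 4.1  0.99 1.36]
[450, 400] 150 [1.06 0.44 2.32 4.19 0.91 1.2 ]
[450, 400] 220 [1.06 0.29 2.25 4.36 0.81 0.94]
[450, 400] 280 None
[521, 242] 28 [0.6  0.78 2.56 3.51 1.32 1.65]
[521, 242] 100 [0.6  0.54 2.53 3.55 1.07 1.54]
[521, 242] 150 [0.6  0.38 2.49 3.6  0.89 1.44]
[521, 242] 220 [0.6  0.2  2.4  3.75 0.65 1.24]
[521, 242] 280 [0.6  0.07 2.32 3.97 0.49 0.98]
24.6417 [[205. 242.]] [1.06 0.62 2.36 4.06 1.04 1.43]
```

View pics/v3.png

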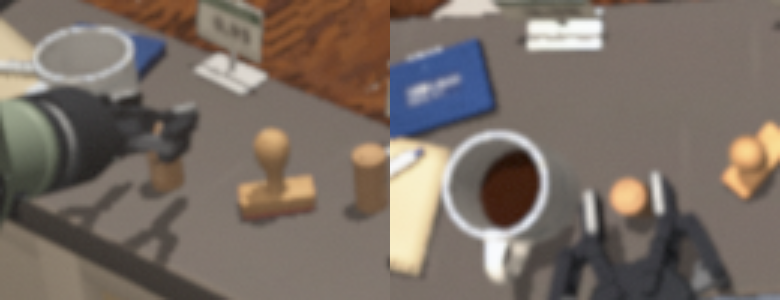

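```bash
cat > pk.py <<'E'
from h import *
def pick(P,az=12,t=65,z=28):
    r=tilt(np.radians(az),np.radians(t)); st(tp([*P,z],r),None,80)
    ctrl.gripper_to(0.0,40); w=ctrl.read_grip_width(); print("grip mm",85*w,ctrl.read_grip_force())
    st(tp([*P,200],r),None,150); print("after",85*ctrl.read_grip_width(),ctrl.read_time_s())
def place(ly,hov=220):
    r=tilt(YAW,np.radians(-25)); ctrl.goto(tp(B(0,ly,hov),r),r.as_rotvec())
    print("hover",85*ctrl.read_grip_width())
    st(tp(B(0,ly,60),r),None,150)
E
python3 - <<'E'
from pk import *
pick([450,400]); place(35)
c=cam("top"); save(c,"pics/t4.png"); s=cam("scene"); save(s,"pics/s4.png"); print(ctrl.read_time_s())
cv2.imwrite("pics/v4.png",np.hstack([cv2.resize(s["image"][225:345,290:430,::-1],(390,330)),cv2.resize(c["image"][215:310,325:435,::-1],(390,330))]))
E
```

```text
grip mm 25.518751804818795 40.99835515022278
after 25.593548235670788 26.975
hover 25.964576519625176
31.8917
```

View pics/v4.png

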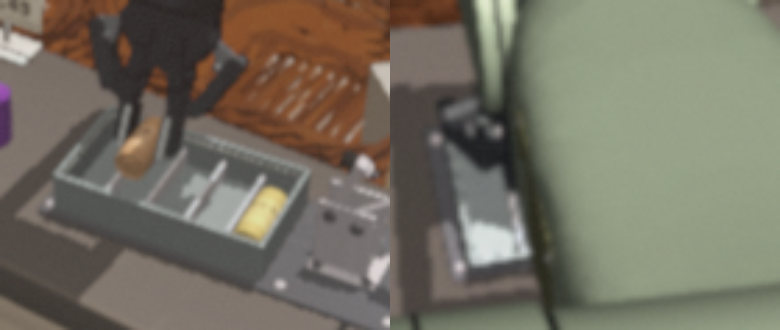

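```bash
python3 - <<'E'
from pk import *
r=tilt(YAW,np.radians(-25))
f0=np.array(ctrl.read_ft_force())
for z in(46,43,41,40,39,38,37):
    st(tp(B(0,35,z),r),None,40); f=np.array(ctrl.read_ft_force())-f0; print(z,f.round(1))
    if np.linalg.norm(f)>4: break
ctrl.gripper_to(0.38,20); ctrl.dwell(.3); ctrl.gripper_to(0.45)
st(tp(B(0,35,130),r)); st(tp(B(-60,35,300),r))
c=cam("top"); save(c,"pics/t5.png"); s=cam("scene"); save(s,"pics/s5.png"); print(ctrl.read_time_s())
cv2.imwrite("pics/v5.png",np.hstack([cv2.resize(s["image"][225:345,290:430,::-1],(390,330)),cv2.resize(c["image"][215:310,325:435,::-1],(390,330))]))
E
```

```text
46 [0.3 0.3 0.2]
43 [-0.1  1.1  0.4]
41 [0.5 0.3 0.1]
40 [0.6 0.4 0.8]
39 [-0.2  0.3 -0.3]
38 [-0.6  1.1  2.3]
37 [0.4 1.  6.6]
36.8833
```

View pics/v5.png

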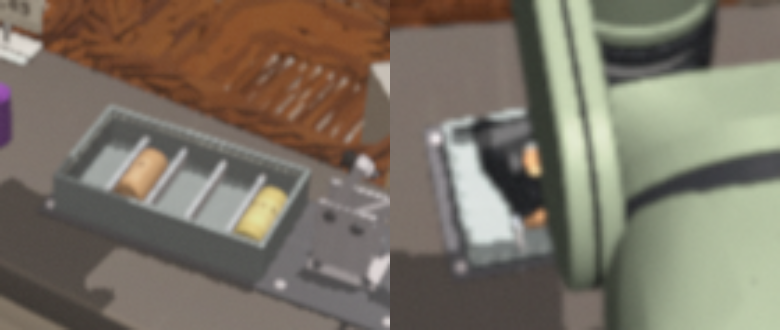

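```bash
python3 - <<'E'
from pk import *
P=[521,242]; r=tilt(np.radians(12),np.radians(65)); 
ctrl.gripper_to(0.52,40)
ctrl.goto(tp([*P,220],r),r.as_rotvec()); st(tp([*P,75],r))
c=cam("top"); save(c,"pics/t6.png"); s=cam("scene"); print(ctrl.read_time_s())
cv2.imwrite("pics/v6.png",np.hstack([cv2.resize(s["image"][210:310,205:335,::-1],(390,300)),cv2.resize(c["image"][220:320,215:345,::-1],(390,300))]))
E
```

```text
41.4833
```

View pics/v6.png

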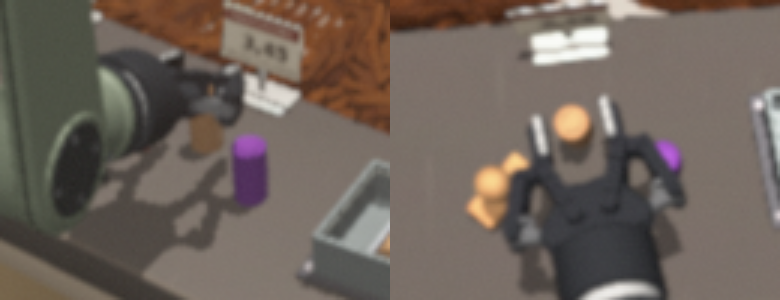

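```bash
python3 - <<'E'
from pk import *
P=[521,242]; r=tilt(np.radians(12),np.radians(65)); 
st(tp([*P,220],r)); 
ctrl.goto([*P,220],down(np.radians(80))); st([*P,110])
st([*P,54],None,80); ctrl.gripper_to(0,40); print("grip",85*ctrl.read_grip_width())
st([*P,150]); ctrl.dwell(.2)
Q=[440,385]
ctrl.goto([*Q,150],down(np.radians(10))); st([*Q,75]); f0=ctrl.read_ft_force()[2]
for z in(60,57,56,55,54,53,52):
    st([*Q,z],None,40); f=ctrl.read_ft_force()[2]-f0; print(z,round(f,1))
    if f>2: break
ctrl.gripper_to(0.5,40); st([*Q,200]); print(ctrl.read_time_s())
c=cam("top"); save(c,"pics/t7.png"); s=cam("scene"); save(s,"pics/s7.png")
for cc,n,(x0,x1,y0,y1) in((c,"top",(190,320,225,310)),(s,"scene",(170,310,220,285))):
    m=cv2.inRange(cv2.cvtColor(cc["image"],cv2.COLOR_RGB2HSV),(8,100,60),(22,255,255)); k=np.zeros_like(m); k[y0:y1,x0:x1]=m[y0:y1,x0:x1]
    _,_,stt,ce=cv2.connectedComponentsWithStats(k)
    for q,e in zip(stt[1:],ce[1:]):
        if q[4]>25: print(n,q,e.round(1),plane(cc,[e],54 if n=="top" else 30).round(0))
E
```

```text
grip 26.272273699409133
60 0.2
57 -0.5
56 0.8
55 -0.1
54 6.6
53.7167
top [190 225  64   7 264] [218.6 226.9] [[614. 377.  54.]]
top [241 271  23  25 333] [251.5 282.7] [[474. 302.  54.]]
top [213 292  14  13 121] [219.8 297.8] [[444. 378.  54.]]
scene [252 220  38  14 181] [270.7 224.2] [[600. 312.  30.]]
scene [295 220  15  24 117] [306.3 232.4] [[622. 214.  30.]]
scene [230 233  25  30 385] [241.4 250.2] [[474. 303.  30.]]
scene [203 236  11  22 134] [207.9 245.1] [[444. 384.  30.]]
```

```bash
python3 - <<'E'
from pk import *
P=[442,383]; r=tilt(np.radians(12),np.radians(65)); 
ctrl.gripper_to(0.52,40)
ctrl.goto(tp([*P,180],r),r.as_rotvec()); pick(P); place(0)
r=tilt(YAW,np.radians(-25)); f0=np.array(ctrl.read_ft_force())
for z in(49,47,45,44,43,42,41,40,39):
    st(tp(B(0,0,z),r),None,40); f=np.array(ctrl.read_ft_force())-f0; print(z,f.round(1))
    if f[2]>2.2: break
ctrl.gripper_to(0.38,20); ctrl.dwell(.3); ctrl.gripper_to(0.43)
st(tp(B(0,0,130),r)); st(tp(B(-60,0,300),r))
s=cam("scene")
ctrl.goto(B(-60,-150,330),DB)
c=cam("top"); save(c,"pics/t8.png"); save(s,"pics/s8.png"); print(ctrl.read_time_s())
cv2.imwrite("pics/v8.png",np.hstack([cv2.resize(s["image"][225:345,290:430,::-1],(390,330)),cv2.resize(c["image"][170:310,325:565,::-1],(410,330))]))
E
```

```text
grip mm 25.86828960714297 41.03513181209564
after 25.741376066568545 61.2
hover 25.70798866656872
49 [ 0.5 -0.3  1. ]
47 [ 0.8 -0.7 -0.2]
45 [-0.1 -0.1 -0.2]
44 [-0.5  0.2  0.2]
43 [-0.7 -0.4  1.4]
42 [ 0.4 -0.5  1. ]
41 [-0.2 -0.8  0.9]
40 [-0.1 -0.3  0.5]
39 [ 0.8 -0.9  0.2]
72.5417
```

View pics/v8.png

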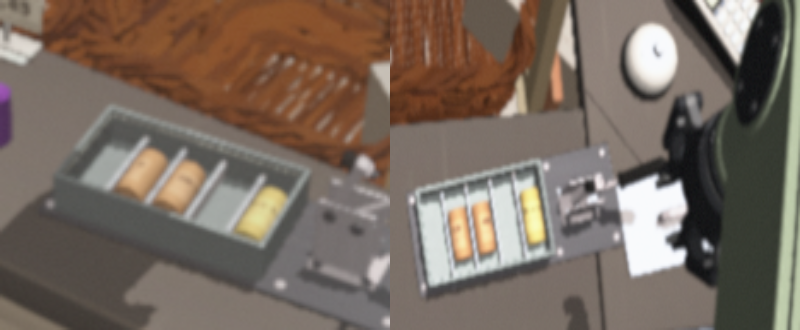

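```bash
python3 - <<'E'
from h import *
ctrl.goto(B(-60,150,330),DB)
c=cam("top"); s=cam("scene"); save(c,"pics/t9.png"); save(s,"pics/s9.png"); print(ctrl.read_time_s(),proj(s,[503,-332,7]),proj(c,[503,-332,7]))
print(lidrect(c,(455,580,215,300),7,160)); print(lidrect(s,(380,560,280,440),7,160))
a=cv2.resize(c["image"][170:310,370:570,::-1],None,fx=2,fy=2); b=cv2.resize(s["image"][260:430,330:560,::-1],None,fx=1.7,fy=1.7)
h=max(a.shape[0],b.shape[0]); f=lambda i:cv2.copyMakeBorder(i,0,h-i.shape[0],0,0,0)
cv2.imwrite("pics/v9.png",np.hstack([f(a),f(b)]))
E
```

```text
73.7917 [[495.93628632 361.08872162]] [[507.63729108 255.27107705]]
((493.85833740234375, -300.3512268066406), (107.86384582519531, 188.12417602539062), 5.740594387054443)
((493.5266418457031, -301.5294189453125), (107.17456817626953, 185.7379150390625), 5.50642728805542)
```

View pics/v9.png

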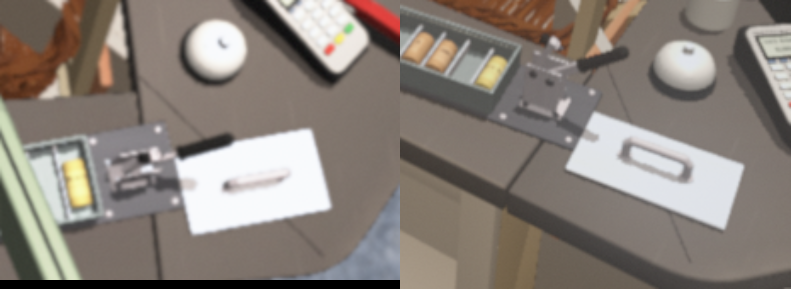

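```bash
python3 - <<'E'
from h import *
D=down(np.radians(5.6)); L=np.array([494,-301.3,0]); u=-by
ctrl.gripper_to(0.5,60)
ctrl.goto(L+[0,0,330],D)
st(L+u*40+[0,0,200]); st(L+u*25+[0,0,140]);st(L+[0,0,90]); print(np.round(ctrl.read_ft_force(),1)); st(L+[0,0,41],None,80)
ctrl.gripper_to(0,60); print(ctrl.read_grip_width()*85,np.round(ctrl.read_ft_force(),1))
st(L+[0,0,62],None,80); st(L+u*70+[0,0,62],None,100); print(np.round(ctrl.read_ft_force(),1))
st(L+u*70+[0,0,235]); st(B(0,0,235),DB); st(B(0,0,110),None,120); ctrl.dwell(.3)
s=cam("scene"); save(s,"pics/s10.png"); print(ctrl.read_time_s(),ctrl.read_position())
print(lidrect(s,(295,410,230,320),110-37+3,165))
f0=ctrl.read_ft_force()[2]
for z in(95,90,87,85,84,83,82,81,80,79.5,79):
    st(B(0,0,z),None,40); f=np.array(ctrl.read_ft_force()); print(z,f.round(1))
    if f[2]-f0>5: break
E
```

```text
[ 0.8 -0.4  0.4]
8.950811025469692 [-1.   0.3  5.1]
[ 0.   0.5 -4.1]
85.6583 [499.13263635  -5.01340505 110.2996934 ]
((498.2607116699219, -5.3365631103515625), (108.2890853881836, 186.13511657714844), 6.23201322555542)
95 [ 1.1  0.4 -3.7]
90 [ 0.8  0.1 -2.7]
87 [-1.4 -0.5 -3.1]
85 [ 0.7 -0.2 -4.1]
84 [-0.4 -0.7 -3.6]
83 [-0.5 -0.9 -3.6]
82 [ 0.3  0.4 -3.8]
81 [ 0.   0.5 -3. ]
80 [-2.6 -0.8  3.9]
```

```bash
python3 - <<'E'
from h import *
ctrl.gripper_to(0.5,60); st(B(0,0,150)); st(B(-30,60,300)); ctrl.gripper_to(0,60)
s=cam("scene"); print(lidrect(s,(300,406,255,330),46))
ctrl.goto(B(0,-290,300),DB); st(B(0,-290,133),None,120); 
for y in(-262,-240,-210,-190,-170,-160,-150):
    st(B(0,y,133),None,100); print(y,np.round(ctrl.read_ft_force(),1))
st(B(0,-200,140)); st(B(0,-260,300)); ctrl.goto(B(-80,-260,330),DB)
s2=cam("scene"); c=cam("top"); print(ctrl.read_time_s())
a=s["image"][215:365,280:480,::-1]; b=s2["image"][215:365,280:480,::-1]
cv2.imwrite("pics/v11.png",np.hstack([cv2.resize(a,(390,293)),cv2.resize(b,(390,293))]))
E
```

```text
((499.04638671875, -4.8733062744140625), (107.06236267089844, 185.4954376220703), 6.213244438171387)
-262 [ 0.2 -0.3  0.1]
-240 [ 0.3 -2.9  0.3]
-210 [ 0.4  0.2 -0.8]
-190 [0.2 0.5 0.1]
-170 [ 1.1  0.4 -0.8]
-160 [-0.5 -0.2 -0.9]
-150 [ 0.3 -8.3 -1.6]
98.65
```

View pics/v11.png

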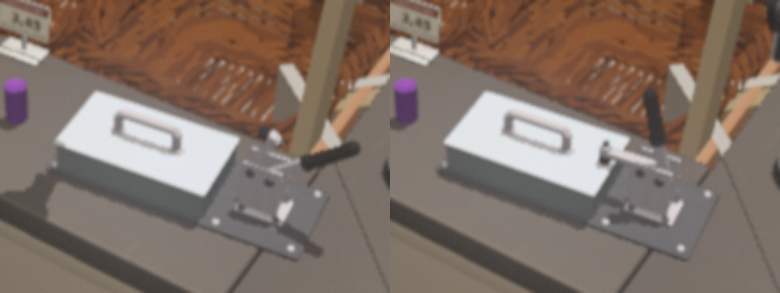

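The lid is down evenly on the rim and measures the same as at the start. The handle is over and the foot is on the lid. The stamp, mug and bell were not touched.

```bash
python3 -c "
from plant import ctrl
print(ctrl.finish_job(),ctrl.read_time_s())"
```

```text
the job is handed in; nothing more can be done
the job is handed in; nothing more can be done
```

The job is handed in: both coin rolls lie flat in free lanes of the box, the stored roll is untouched, and the lid is fully down and locked, at about 99 s of the 210 s limit.

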